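# Load the round blank into its die and close the keeper

### The job

Slide the loose round steel blank along the flat top of the die bed, without lifting it off, until it drops fully home and flush into the recess that matches its outline. Then swing the keeper bar over it, all the way to its stop, so that the blank is locked in. Leave the pen, the ring and the nut beside the die bed where they are.

Things in the scene. Friction and masses are not known exactly. Their poses are not given: they have to be found in the camera images.
- bed: Die bed fixed to the bench: a grey bolster plate 130 (x) x 334 (y) x 12 mm. On it stand three blocks in a row along y that together make one flat top: a plain feed deck in the middle (120 x 103 mm, top at z = 36.5 mm) and a dark steel die block on either side of it (each 120 x 100 mm, top at z = 36 mm, centred at y = +103 or -103 mm); which die is on which side varies. Origin at the centre of the plate's underside on the bench; z up.
- blank_center (a point): Centre (half-way up) of the loose blank: a plain bright steel disc, diameter 70 mm, 8 mm thick, 0.24 kg, lying flat on the feed deck at the start. Its z axis is the disc's axis.
- round_recess (a point): Centre of the mouth of the round recess, in the top face of its die block: diameter 73 mm with a 1.5 mm chamfer round the mouth, 8 mm deep, flat floor; a blank that is home lies flush with the die's top. Axes parallel to those of bed.
- square_recess (a point): Centre of the mouth of the other die's square recess, in its top face: 58 x 58 mm, 8 mm deep, too small for the blank. Axes parallel to those of bed.
- keeper_pivot (a point): Centre of the keeper's upright pivot, 49 mm in +x (bed axes) from the centre of the round recess and 6 mm above the die's top. Pivot screw and boss are 15 mm across and end 14 mm above the die's top.
- keeper_knob (a point): Middle of the upright black knob on the keeper: diameter 14 mm, 26 mm tall, from 9 to 35 mm above the die's top, 62 mm from the pivot. The keeper is a flat steel bar 14 mm wide, 82 mm long overall, from 3 to 9 mm above the die's top: it clears a flush blank and bumps into one that is not home.
- keeper (a joint): Angle of the keeper, rad: 0 = closed, against its stop, the bar pointing from the pivot to the recess (-x of the bed) across the blank; it grows as the bar swings open, counter-clockwise from above, by way of the -y side of the bed, to 2.6. Starts open. Stays where it is left (light friction, about 1 N at the knob).
- pen: Marker pen with a white barrel and a red cap, 18 mm thick, 130 mm long, lying on the bench on the robot's side of the die bed. A bystander. Origin at the centre of its underside.
- ring: Rusty ring, 45 mm across, 11 mm high, lying flat on the bench on the robot's side of the die bed. A bystander. Origin at the centre of its underside.
- nut: Big hexagon nut, 46 x 52 x 24 mm, lying flat on the bench beyond the +y end of the die bed. A bystander. Origin at the centre of its underside.
- blank: The same blank, with its origin at the centre of its underside, 4 mm below blank_center.
Things that resemble listed ones, but are neither listed nor needed, are in the scene too. What is meant by the blank is not red or yellow, and is the smaller of those in its own colour.

How it is judged:
By the outcome, as a careful person would: the job done as asked, in the order asked, and still so for the second after the job is handed in, with the robot touching nothing.
It also fails if it takes over 59 s, if anything falls off the work surface, if the arm or the gripper's body presses on something with over 40 N, if the wrist force passes 120 N, or if a joint passes its speed limit or range.

### The arm

A 6-joint arm with a two-finger parallel gripper is mounted at the origin on a cart in front of the work surface, level with it; the furniture and walls round the work are solid. World frame = base frame: x ahead of the robot, y to its left, z up, the work surface at z = 0. Lengths are in m, angles in rad, forces in N, time in s.
With the tool pointing down it reaches from about 0.35 to 0.975 m from the base axis. Payload 4.9 kg.
Tool frame: the origin (TCP) lies on the front face of the gripper's body, between the roots of the fingers; the fingertips stand ctrl.tip_extent ahead of it and the grasp point (between the pads) lies 54 mm ahead of it (ctrl.tip_extent is the distance from the TCP to the fingertips, in m); z points along the fingers, y is the line along which they close (so a half turn about z gives the same grasp; the last joint's range is limited). The gripper opens to 85 mm and grips with 20 to 120 N. Pads are 22 mm wide; open, the fingers measure 114 mm over their backs; the gripper's body (76 mm by 85 mm) begins 54 mm behind the grasp point. The pads swing forward as they close: fully open they stand 13 mm farther back than shut.
Start: joints at [1.228, 0.053, 1.613, -0, 1.476, -0.119], TCP at [0.139, 0.609, 0.304] pointing down, gripper open.
Joint ranges: [-3.01, 3.01], [-1.01, 2.22], [0.06, 2.58], [-1.02, 4.17], [0.09, 2.62], [-3.14, 3.14]. Speed limits (rad/s): [2.57, 2.57, 3.14, 3.14, 3.14, 3.14].

### API

Orientations are given as a rotation vector (axis times angle).
In Python, from station import ctrl gives the robot as it stands.
- The arm moves only by the tool apply_moves, never from a script. Its argument "rows" is one flat list of numbers, 6 for each row, row after row: the shift along the tool's x, y, z normalised to -1 to 1, where 1 is 0.6 m, then the turn, a rotation vector about the tool's x, y, z normalised to -1 to 1, where 1 is 90 degrees. A call has 1 to 20 rows; each row is the pose to reach, as a shift and turn from the pose commanded when the call began, along the tool's axes at that moment; what a row does not reach only later rows make up. A row lasts 1/10 s, in which the tool goes at most 50 mm and 8.59 degrees, less where a joint would pass 70% of its speed; a pose out of reach is approached as far as the arm can. A call with a number of a shift or a turn outside -1 to 1 is refused whole. A call with a gripper value outside its range is refused whole. "grip" is the opening, from 0 (shut) to 1 (fully open), set as the call begins (left out, the last holds). The fingers move at their own pace and stop on an object; "grip_force" is the grip in N (left out, the last holds). Time passes only in rows, so rows that repeat a pose let the fingers close. It gives the time, the measured TCP pose, the force, the opening and the grip force at its end, in the units of the state.
- ctrl.get_obs(): the state, without advancing time (a new reading comes with each control period).
- ctrl.get_image(name): name is "scene" or "side" or "wrist"; returns (picture, depth): 420x560x3 uint8, blue, green, red; 420x560 float32, m along the optical axis (not along the pixel's ray), 0 where there is no reading.
- ctrl.camera_model(name): a dict with "mtx" (3x3 intrinsics, pixels), "R" (3x3) and "t" (3): a world point X has camera coordinates R X + t; the wrist camera has in their place "tool_from_camera" (4x4, takes a point from camera to tool coordinates, whose origin is the TCP and whose axes are the flange's). Camera axes: x right, y down, z forward; pixel columns grow to the right and rows downward; lengths in m; the calibration is good to about 2 mm. A picture is of the moment at which its call begins: read the wrist's pose just before it. camera_model takes no time and is no camera call.
- ctrl.finish_job(): hands the job in; it is judged then, once.
The state is a dict: "t": time; "q": joint angles; "dq": joint speeds; "effort": joint torques, N m; "tool_pos": TCP position; "tool_rot": TCP orientation; "contact_force": force on the tool from outside, world axes, zero at the start; "wrist_torque": the same for the moment, N m; "opening": finger opening in m; "grip_force": force on a finger pad.
Only numpy, scipy, OpenCV 4.12 (cv2) and the standard library are available. Lean on these libraries where they do the work, as an engineer would, in place of code of your own. Each camera call takes 0.05 s, during which the arm holds its last target. There are 200 camera calls.

## Working session

There is one attempt and no reset: what is moved stays moved. The work goes in short steps, Python scripts to look and compute and a tool call to move; the robot and the scene stay as the last step left them, time stands still between calls to the robot, and variables do not carry over. Pictures are saved under pics/ and viewed, at most 10 in all, crops included, and the job is handed in when it is done.

Besides the shell and the picture viewer there is one more tool, called after "Request:" as name(argument=value, ...), one argument or row to a line, values as JSON. apply_moves: Moves the arm, as the interface text tells. Its arguments: {"type":"object","properties":{"rows":{"type":"array","items":{"type":"number"}},"grip":{"type":"number"},"grip_force":{"type":"number"}},"required":["rows"]}

```bash
mkdir -p pics; python3 - <<'E'
from station import ctrl
import cv2,numpy as np,pickle
o=ctrl.get_obs();print(o,ctrl.tip_extent)
d={}
for n in("scene","side"):
    im,z=ctrl.get_image(n);d[n]=(im,z,ctrl.camera_model(n));cv2.imwrite(f"pics/{n}0.png",im);print(n,d[n][2])
print(ctrl.camera_model("wrist"))
pickle.dump(d,open("d0.pkl","wb"))
E
```

```text
{'t': 0.0, 'q': array([ 1.22798648e+00,  5.33466353e-02,  1.61431262e+00, -4.04255032e-06,
        1.47600853e+00, -1.18991281e-01]), 'dq': array([-0.00046053,  0.00077732,  0.0004143 , -0.00014368, -0.00197337,
        0.00113202]), 'effort': array([-3.46499975e-03, -3.93684018e+01, -3.70174885e+01, -2.84876332e-04,
        7.03864556e-03,  6.61520076e-06]), 'tool_pos': array([0.13855289, 0.60895279, 0.30265808]), 'tool_rot': array([-0.35078663, -3.12147145,  0.00317408]), 'contact_force': array([-0.0438271 ,  0.15950565,  0.10695304]), 'wrist_torque': array([ 0.01939734, -0.01145782,  0.02083872]), 'grip_force': 0.0, 'opening': 0.08544303249132773} 0.0726
scene {'mtx': array([[459.01974323,   0.        , 282.20315222],
       [  0.        , 459.01974323, 212.22379646],
       [  0.        ,   0.        ,   1.        ]]), 'R': array([[ 0.90183479, -0.43200611,  0.00804581],
       [-0.32199886, -0.68437267, -0.65417947],
       [ 0.28811586,  0.58737106, -0.75629656]]), 't': array([-0.34740261,  0.28347399,  1.03422225])}
side {'mtx': array([[379.05818042,   0.        , 283.98854447],
       [  0.        , 379.05818042, 205.41987668],
       [  0.        ,   0.        ,   1.        ]]), 'R': array([[ 0.89509385,  0.44570059, -0.01256908],
       [ 0.3943219 , -0.80443987, -0.44428227],
       [-0.20812795,  0.39271806, -0.89579868]]), 't': array([-0.46819529, -0.02424697,  0.92194403])}
{'mtx': array([[357.03296951,   0.        , 280.48109564],
       [  0.        , 357.03296951, 214.72306839],
       [  0.        ,   0.        ,   1.        ]]), 'tool_from_camera': array([[-6.87137792e-04, -9.54841220e-01, -2.97115755e-01,
         7.57354308e-02],
       [ 9.99999658e-01, -7.92870896e-04,  2.35356945e-04,
        -1.90826348e-04],
       [-4.60302948e-04, -2.97115492e-01,  9.54841438e-01,
        -6.96805444e-02],
       [ 0.00000000e+00,  0.00000000e+00,  0.00000000e+00,
         1.00000000e+00]])}
```

View pics/scene0.png

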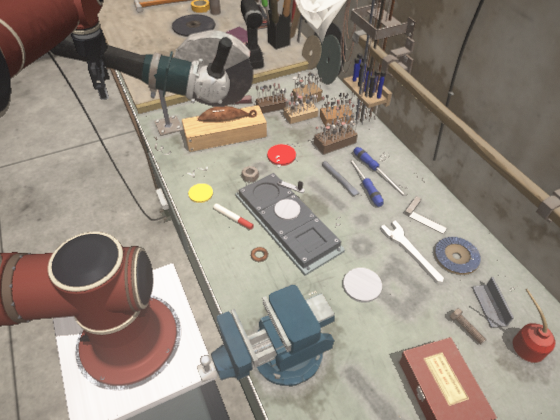

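View pics/side0.png

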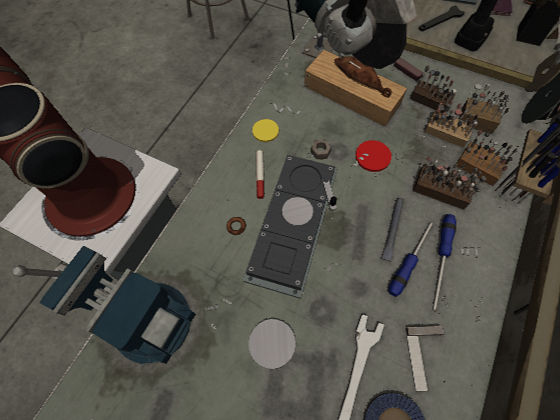

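The scene view shows the blank at (287,208), the round recess at (267,190) on the +y die, and the keeper knob at (300,185). In the side view they are at (298,211), (307,178) and (333,201).

```bash
cat > h.py <<'E'
import numpy as np,cv2
def ray(cm,uv,z,T=None):
    uv=np.atleast_2d(np.float64(uv)); d=np.c_[(uv-cm['mtx'][:2,2])/cm['mtx'][0,0],np.ones(len(uv))]
    if T is None: R=cm['R'].T; o=-R@cm['t']
    else: R=T[:3,:3]; o=T[:3,3]
    w=d@R.T
    return o+w*((z-o[2])/w[:,2])[:,None]
def ctr(mask,near):
    c,_=cv2.findContours(mask.astype(np.uint8),cv2.RETR_EXTERNAL,cv2.CHAIN_APPROX_NONE)
    c=[k for k in c if len(k)>20]
    return min(c,key=lambda k:np.hypot(*(k.mean((0,1))-near)))
def circ(p): # fit circle
    A=np.c_[2*p[:,:2],np.ones(len(p))];s=np.linalg.lstsq(A,(p[:,:2]**2).sum(1),rcond=None)[0]
    return s[:2],np.sqrt(s[2]+s[0]**2+s[1]**2)
E
python3 - <<'E'
import pickle;from h import *
d=pickle.load(open("d0.pkl","rb"))
for n,b,k in(("scene",(287,208),(300,185)),("side",(298,211),(333,201))):
    im,z,cm=d[n]
    g=im.max(2)
    c=ctr(g>150,b)[:,0]
    p=ray(cm,c+0.0,0.0445);print(n,"blank",circ(p),cv2.contourArea(c))
    x0,y0=b[0]-80,b[1]-65
    cv2.imwrite(f"pics/c_{n}.png",cv2.resize(im[y0:y0+130,x0:x0+150],None,fx=2.6,fy=4.0*.65*1,interpolation=cv2.INTER_CUBIC))
    print(n,x0,y0)
a=cv2.imread("pics/c_scene.png");b=cv2.imread("pics/c_side.png")
cv2.imwrite("pics/c0.png",np.hstack([a,b]))
E
```

```text
scene blank (array([0.56767444, 0.18603933]), np.float64(0.5388437552126342)) 89160.0
scene 207 143
side blank (array([0.34280507, 0.23416213]), np.float64(0.026207399275090654)) 130.0
side 218 146
```

View pics/c0.png

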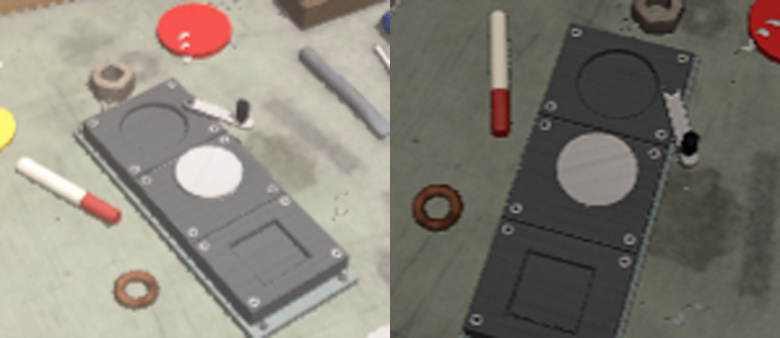

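The crops show the blank on the centre deck, the round recess on the die nearest the nut, and the keeper open, with its knob overhanging the far (+x) side of the bed. Next I measure these points in both views.

```bash
python3 - <<'E'
import pickle;from h import *
d=pickle.load(open("d0.pkl","rb"))
f=lambda x,y,x0,y0:((x+.5)/2.6-.5+x0,(y+.5)/2.6-.5+y0)
pts={"scene":dict(round=(154,126,.036),square=(270,250,.036),knobtop=(243,100,.071),knobbot=(242,124,.045),c1=(76,130,.036),c2=(174,80,.036),c3=(348,262,.036)),
"side":dict(round=(228,85,.036),square=(162,292,.036),knobtop=(299,137,.071),knobbot=(298,157,.045),c1=(0,0,0),c2=(303,57,.036),c0=(182,25,.036))}
for n,b,x0,y0,in(("scene",(287,208),207,143),("side",(298,211),218,146)):
    im,z,cm=d[n]
    m=np.zeros(im.shape[:2],bool);m[b[1]-18:b[1]+19,b[0]-20:b[0]+21]=1
    m&=im.min(2)>(im.min(2)[b[1],b[0]]+60)//2
    c=ctr(m,b)[:,0]; print(n,"blank",circ(ray(cm,c,.0445)),cv2.contourArea(c))
    for k,(x,y,h) in pts[n].items(): 
        if h: print(n,k,ray(cm,f(x,y,x0,y0),h)[0].round(4))
E
```

```text
scene blank (array([0.47879921, 0.16617126]), np.float64(0.06884103319802454)) 1440.0
scene round [0.455 0.252 0.036]
scene square [0.4893 0.0498 0.036 ]
scene knobtop [0.5428 0.2159 0.071 ]
scene knobbot [0.5381 0.2068 0.045 ]
scene c1 [0.3768 0.2822 0.036 ]
scene c2 [0.5043 0.307  0.036 ]
scene c3 [0.5515 0.0041 0.036 ]
side blank (array([0.47482012, 0.16421237]), np.float64(0.03369270967745688)) 643.0
side round [0.4545 0.252  0.036 ]
side square [0.489  0.0504 0.036 ]
side knobtop [0.5371 0.2131 0.071 ]
side knobbot [0.5411 0.2084 0.045 ]
side c2 [0.5038 0.3093 0.036 ]
side c0 [0.3882 0.2921 0.036 ]<stdin>:9: RuntimeWarning: overflow encountered in scalar add
```

```bash
cat >> h.py <<'E'
from scipy.spatial.transform import Rotation as Ro
from station import ctrl
YAW=np.radians(9.65)
def go(p,yaw_y=np.pi/2+YAW):
    """numbers for a move to TCP p, tool down, tool y at world angle yaw_y"""
    o=ctrl.get_obs();R=Ro.from_rotvec(o['tool_rot'])
    y=np.array([np.cos(yaw_y),np.sin(yaw_y),0]);z=np.array([0,0,-1.]);T=Ro.from_matrix(np.c_[np.cross(y,z),y,z])
    s=R.inv().apply(np.array(p)-o['tool_pos']);w=(R.inv()*T).as_rotvec()
    print("mm",(s*1000).round(1),"norm",(s/.6).round(4),(w/(np.pi/2)).round(4))
def wrist(name=None):
    o=ctrl.get_obs();im,dep=ctrl.get_image("wrist");T=np.eye(4);T[:3,:3]=Ro.from_rotvec(o['tool_rot']).as_matrix();T[:3,3]=o['tool_pos']
    cm=ctrl.camera_model("wrist")
    if name: cv2.imwrite(f"pics/{name}.png",im)
    return im,dep,cm,T@cm['tool_from_camera'],o
E
python3 -c "
from h import *
go((.465,.208,.27))"
```

```text
mm [-407.3 -318.5   33.3] norm [-0.6788 -0.5308  0.0554] [-0.0012 -0.0004 -0.2497]
```

Request:
apply_moves(
  rows=[-0.6788,-0.5308,0.0554,0,0,-0.25,-0.6788,-0.5308,0.0554,0,0,-0.25,-0.6788,-0.5308,0.0554,0,0,-0.25,-0.6788,-0.5308,0.0554,0,0,-0.25,-0.6788,-0.5308,0.0554,0,0,-0.25,-0.6788,-0.5308,0.0554,0,0,-0.25,-0.6788,-0.5308,0.0554,0,0,-0.25,-0.6788,-0.5308,0.0554,0,0,-0.25,-0.6788,-0.5308,0.0554,0,0,-0.25,-0.6788,-0.5308,0.0554,0,0,-0.25,-0.6788,-0.5308,0.0554,0,0,-0.25,-0.6788,-0.5308,0.0554,0,0,-0.25,-0.6788,-0.5308,0.0554,0,0,-0.25],
)

```text
t: 1.4
tool_pos: [0.4649, 0.2084, 0.2702]
tool_rot: [0.263, -3.129, -0.0]
contact_force: [-0.7, 0.0, -0.4]
opening: 0.0854
grip_force: 0.0
```

```bash
python3 -c "
from h import *
im,dep,cm,T,o=wrist('w1')
import pickle;pickle.dump((im,dep,cm,T,o),open('w1.pkl','wb'))
print(o['tool_pos'],o['tool_rot'],o['t'],o['contact_force'])
P=np.array([[.475,.164,.0445],[.4547,.252,.036],[.503,.26,.05],[.54,.2135,.071]])
c=(P-T[:3,3])@T[:3,:3];print((c[:,:2]/c[:,2:]*cm['mtx'][0,0]+cm['mtx'][:2,2]).round(0))
"
```

```text
[0.46486001 0.208413   0.27018294] [ 2.63470699e-01 -3.12926789e+00 -4.99286027e-04] 1.4 [-0.71124513  0.03402684 -0.37507294]
[[227. 200.]
 [332. 191.]
 [331. 250.]
 [272. 291.]]
```

View pics/w1.png

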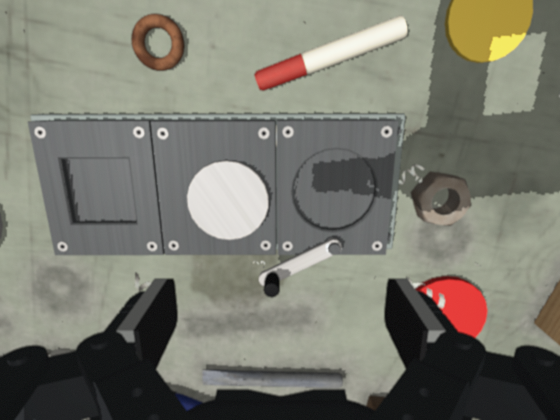

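The wrist view shows the blank centred near (228,200), the recess rim spanning 292–377 by 149–229, the keeper pivot at (335,246) and the knob at (271,284). This matches the predicted pixels within about 3 px.

```bash
python3 - <<'E'
from h import *;import pickle
im,dep,cm,T,o=pickle.load(open('w1.pkl','rb'))
m=np.zeros(im.shape[:2],bool);m[150:250,180:275]=1;m&=im.min(2)>150
b=circ(ray(cm,ctr(m,(228,200))[:,0],.0445,T));print("blank",b)
r=circ(ray(cm,[(292,190),(377.5,188),(334,148.5),(334,229.5)],.036,T));print("rec",r)
print("square",ray(cm,[(101,190)],.036,T), "pivot",ray(cm,[(335,247)],.05,T),"knob",ray(cm,[(272,288)],.071,T))
# edge of bed top along x lines for yaw: deck seams
e=ray(cm,[(55,254),(386,254),(32,121),(403,121)],.036,T)
for a,c in((0,1),(2,3)): v=e[c]-e[a];print(np.degrees(np.arctan2(-v[0],v[1])),np.linalg.norm(v))
Y=np.array([-np.sin(YAW),np.cos(YAW)]);X=np.array([Y[1],-Y[0]]);d=r[0]-b[0];print("to go bed x,y",d@X,d@Y)
go((*b[0],.115))
E
```

```text
blank (array([0.47628284, 0.16392949]), np.float64(0.03437517152619689))
rec (array([0.45326726, 0.25438175]), np.float64(0.03676085925913413))
square [[0.48688679 0.05328736 0.036     ]] pivot [[0.50004799 0.26264824 0.05      ]] knob [[0.53731441 0.21331242 0.071     ]]
9.57004089571441 0.3053653476065719
9.58446165194951 0.30572378850343734
to go bed x,y -0.0075274815710218105 0.09303045496593959
mm [ -4.1 -46.4 155.3] norm [-0.0068 -0.0774  0.2589] [ 0.0003 -0.0005  0.0006]
```

Request:
apply_moves(
  rows=[-0.007,-0.0774,0.08,0,0,0,-0.007,-0.0774,0.16,0,0,0,-0.007,-0.0774,0.2,0,0,0,-0.007,-0.0774,0.225,0,0,0,-0.007,-0.0774,0.225,0,0,0,-0.007,-0.0774,0.225,0,0,0],
  grip=0.9,
  grip_force=20,
)

```text
t: 2.05
tool_pos: [0.4778, 0.1645, 0.1373]
tool_rot: [-0.267, 3.128, 0.001]
contact_force: [-0.0, -0.6, 0.2]
opening: 0.0771
grip_force: 0.0
```

```bash
python3 - <<'E'
from h import *
print(ctrl.tip_extent)
im,dep,cm,T,o=wrist('w2');print(o['tool_pos'],o['opening'])
s,_=ctrl.get_image("side");cv2.imwrite("pics/s2.png",np.hstack([cv2.resize(s[120:260,210:370],None,fx=2.5,fy=2.5),cv2.resize(im,(400,350))]))
m=np.zeros(im.shape[:2],bool);m[60:330,150:420]=1;m&=im.min(2)>150
print(circ(ray(cm,ctr(m,(280,200))[:,0],.0445,T)))
E
```

```text
0.0726
[0.47777145 0.16447981 0.13728369] 0.07711513036629432
(array([0.45610165, 0.15861803]), np.float64(0.017520926396479872))
```

View pics/s2.png

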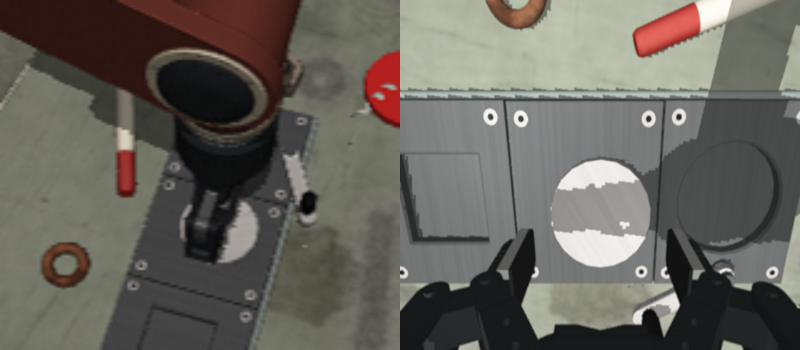

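The composite shows the fingers evenly straddling the blank along the closing line. The disc centre is at column 281 in the wrist image and the fingers' midline at 280. The keeper and recess sit to the right.

Request:
apply_moves(
  rows=[0.0025,0,0.02,0,0,0,0.0025,0,0.035,0,0,0,0.0025,0,0.0417,0,0,0,0.0025,0,0.0417,0,0,0,0.0025,0,0.0417,0,0,0],
)

```text
t: 2.65
tool_pos: [0.4756, 0.1631, 0.1104]
tool_rot: [0.265, -3.13, 0.0]
contact_force: [-0.2, -0.3, -0.1]
opening: 0.077
grip_force: 0.0
```

Request:
apply_moves(
  rows=[0,0,0,0,0,0,0,0,0,0,0,0,0,0,0,0,0,0,0,0,0,0,0,0],
  grip=0.8,
)

```text
t: 3.05
tool_pos: [0.4757, 0.1631, 0.1109]
tool_rot: [-0.265, 3.13, -0.0]
contact_force: [-0.9, -0.1, -0.5]
opening: 0.0683
grip_force: 0.0
```

Request:
apply_moves(
  rows=[0,0,0,0,0,0,0,0,0,0,0,0,0,0,0.006,0,0,0,0,0,0.012,0,0,0,0,0,0.0133,0,0,0,0,0,0.0133,0,0,0],
  grip=0.9,
)

```text
t: 3.65
tool_pos: [0.4753, 0.1631, 0.1022]
tool_rot: [0.265, -3.13, 0.0]
contact_force: [-0.3, 0.6, -0.1]
opening: 0.0769
grip_force: 0.0
```

Request:
apply_moves(
  rows=[0,0,0,0,0,0,0,0,0,0,0,0,0,0,0,0,0,0],
  grip=0.8,
)

```text
t: 3.95
tool_pos: [0.4756, 0.1632, 0.1029]
tool_rot: [0.265, -3.13, -0.0]
contact_force: [-1.8, 0.7, 2.2]
opening: 0.069
grip_force: 22.8
```

Request:
apply_moves(
  rows=[0.0005,0.007,0,0,0,0,0.002,0.025,0,0,0,0,0.0035,0.045,0,0,0,0,0.005,0.065,0,0,0,0,0.0065,0.085,0,0,0,0,0.008,0.105,0,0,0,0,0.0095,0.125,0,0,0,0,0.0108,0.138,0,0,0,0,0.0108,0.143,0,0,0,0,0.0108,0.143,0,0,0,0],
)

```text
t: 4.95
tool_pos: [0.4543, 0.2475, 0.1024]
tool_rot: [0.265, -3.129, -0.002]
contact_force: [-1.5, 1.7, 1.1]
opening: 0.0686
grip_force: 23.5
```

```bash
python3 - <<'E'
from h import *
import pickle
w=wrist('w3');pickle.dump(w,open('w3.pkl','wb'));print(w[4]['tool_pos'],w[4]['opening'],w[4]['grip_force'])
s,_=ctrl.get_image("scene");cv2.imwrite("pics/s3.png",np.hstack([cv2.resize(s[150:260,220:330],(350,350)),cv2.resize(w[0],(448,350))]))
E
```

```text
[0.45428009 0.24749328 0.10244056] 0.0686195193002902 23.51772129535675
```

View pics/s3.png

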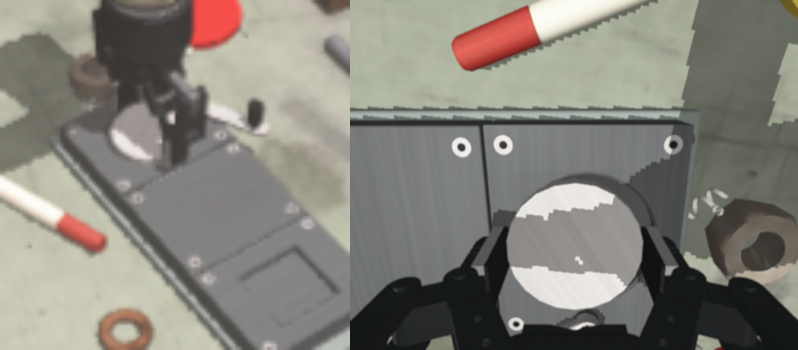

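The composite shows the gripped blank over the mouth, with a dark crescent of the recess showing at its upper right. A closer crop should give the rim.

```bash
python3 - <<'E'
import pickle
from h import *
w=pickle.load(open('w3.pkl','rb'))
cv2.imwrite("pics/w3c.png",cv2.resize(w[0][195:395,180:400],None,fx=3,fy=3,interpolation=cv2.INTER_CUBIC))
E
```

```text
(no output)
```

View pics/w3c.png

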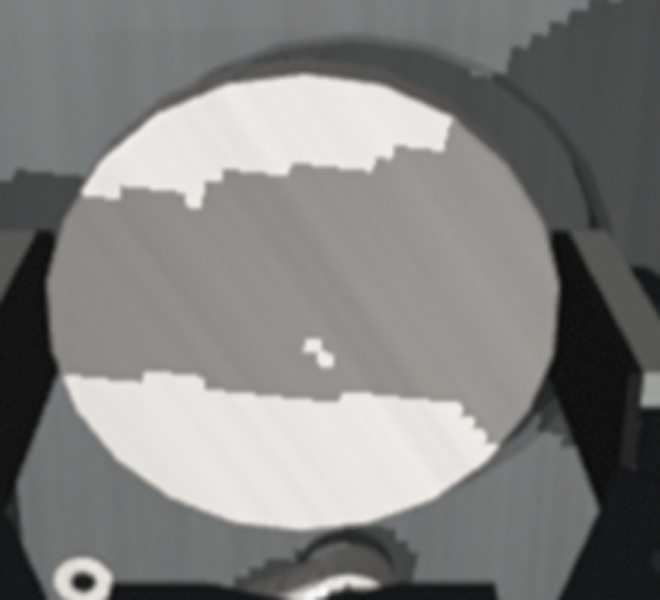

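```bash
python3 - <<'E'
import pickle
from h import *
im,dep,cm,T,o=pickle.load(open('w3.pkl','rb'))
F=lambda p:(np.array(p)+.5)/3-.5+[180,195]
r=circ(ray(cm,F([(255,50),(300,40),(360,36),(420,42),(545,105),(580,160),(600,228)]),.036,T))
b=circ(ray(cm,F([(47,285),(560,285),(305,73),(305,529),(138,473),(160,112),(450,118)]),.0445,T))
Y=np.array([-np.sin(YAW),np.cos(YAW)]);X=np.array([Y[1],-Y[0]]);d=r[0]-b[0]
print(r,b,"bed x,y to go",d@X,d@Y)
E
```

```text
(array([0.45112703, 0.25426346]), np.float64(0.03523835692152993)) (array([0.45445055, 0.24752327]), np.float64(0.03447750040977525)) bed x,y to go -0.0021466456851270115 0.007201941811381126
```

Request:
apply_moves(
  rows=[0.001,0.004,0,0,0,0,0.0013,0.008,0,0,0,0,0.0013,0.0107,0,0,0,0,0.0013,0.0107,0.0,0,0,0,0.0013,0.0107,0,0,0,0],
)

```text
t: 5.55
tool_pos: [0.4526, 0.2528, 0.1022]
tool_rot: [0.265, -3.129, 0.0]
contact_force: [-0.3, -0.2, -2.6]
opening: 0.0685
grip_force: 23.3
```

Request:
apply_moves(
  rows=[0,0,0,0,0,0,0,0,0,0,0,0,0,0,0,0,0,0,0,0,0,0,0,0],
  grip=0.87,
)

```text
t: 5.95
tool_pos: [0.4532, 0.2529, 0.1029]
tool_rot: [-0.265, 3.13, 0.0]
contact_force: [-0.1, 1.3, 0.2]
opening: 0.074
grip_force: 0.0
```

```bash
python3 - <<'E'
from h import *
import pickle
w=wrist();pickle.dump(w,open('w4.pkl','wb'));print(w[4]['tool_pos'],w[4]['opening'],w[4]['grip_force'])
cv2.imwrite("pics/w4c.png",cv2.resize(w[0][195:395,160:420],None,fx=2.5,fy=2.5,interpolation=cv2.INTER_CUBIC))
E
```

```text
[0.45315746 0.25292508 0.10294889] 0.07397311580757257 0.0
```

View pics/w4c.png

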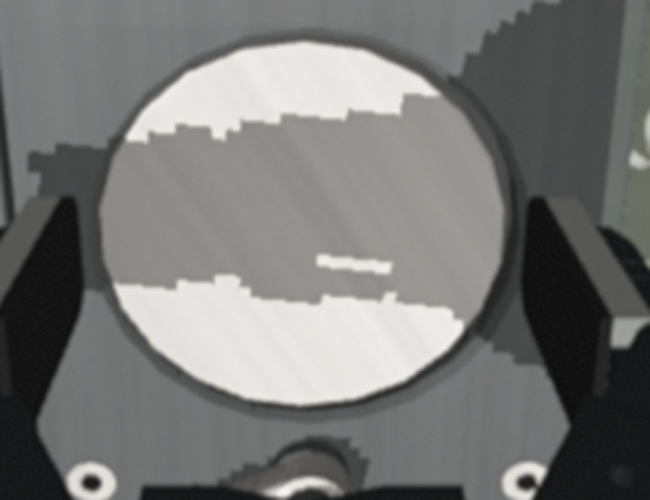

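The disc now looks about 5% smaller, with an even dark rim all round, so it has dropped into the recess. I confirm this with depth, then work out the keeper moves.

```bash
python3 - <<'E'
import pickle
from h import *
im,dep,cm,T,o=pickle.load(open('w4.pkl','rb'))
def z(u,v):
    d=np.median(dep[v-2:v+3,u-2:u+3]);return (T[:3,3]+T[:3,:3]@(np.linalg.inv(cm['mtx'])@[u,v,1]*d)).round(4)
F=lambda x,y:(int(x/2.5+160),int(y/2.5+195))
for p in((130,230),(480,230),(300,70),(300,380),(300,220),(120,60),(480,430),(150,430)):print(p,z(*F(*p)))
m=np.zeros(im.shape[:2],bool);m[205:365,198:364]=1;m&=im.min(2)>100
pts=[F(*p) for p in((100,215),(505,215),(305,41),(300,405))]
b=circ(ray(cm,pts,.036,T));print(b)
go((.538,.213,.17))
print(ctrl.get_obs()['q'])
E
```

```text
(130, 230) [0.4574 0.2237 0.0357]
(480, 230) [0.4472 0.2828 0.036 ]
(300, 70) [0.424  0.2476 0.0357]
(300, 380) [0.4824 0.2575 0.036 ]
(300, 220) [0.4506 0.2521 0.0357]
(120, 60) [0.4273 0.2186 0.0354]
(480, 430) [0.4877 0.2922 0.0359]
(150, 430) [0.4981 0.2319 0.0356]
(array([0.45324175, 0.25296808]), np.float64(0.03477383281658286))
mm [-77.  -53.6 -67.1] norm [-0.1284 -0.0893 -0.1118] [0.0001 0.0002 0.0003]
[ 3.65536122e-01  1.89167653e-02  2.00795715e+00  9.17356154e-06
  1.11431894e+00 -1.37413161e+00]
```

Request:
apply_moves(
  rows=[0,0,-0.04,0,0,0,0,0,-0.1118,0,0,0,-0.06,-0.042,-0.1118,0,0,0,-0.1284,-0.0893,-0.1118,0,0,0,-0.1284,-0.0893,-0.1118,0,0,0,-0.1284,-0.0893,-0.1118,0,0,0,-0.1284,-0.0893,-0.1118,0,0,0,-0.1284,-0.0893,-0.1118,0,0,0],
  grip=0.55,
)

```text
t: 6.8
tool_pos: [0.5368, 0.2134, 0.1693]
tool_rot: [0.267, -3.129, 0.0]
contact_force: [-0.8, 0.4, -0.4]
opening: 0.0472
grip_force: 0.0
```

```bash
python3 - <<'E'
from h import *
im,dep,cm,T,o=wrist('w5');print(o['tool_pos'],o['opening'])
K=im.max(2)<45
P=(np.array([[.538,.213,.071],[.5015,.2612,.05]])-T[:3,3])@T[:3,:3];uv=P[:,:2]/P[:,2:]*cm['mtx'][0,0]+cm['mtx'][:2,2];print(uv)
s,_=ctrl.get_image("side")
cv2.imwrite("pics/s5.png",np.hstack([cv2.resize(s[130:270,240:400],(400,350)),cv2.resize(im[210:],(400,300))]) if 0 else np.hstack([cv2.resize(s[130:270,240:400],(400,350)),cv2.resize(im,(400,350))]))
go((.538,.213,.125))
E
```

```text
[0.53677784 0.21344908 0.16927393] 0.04723392226065547
[[279.58551122 260.78176775]
 [377.83357528 197.90443721]]
mm [-0.9 -0.7 44.6] norm [-0.0015 -0.0011  0.0743] [ 0.     -0.0003  0.001 ]
```

View pics/s5.png

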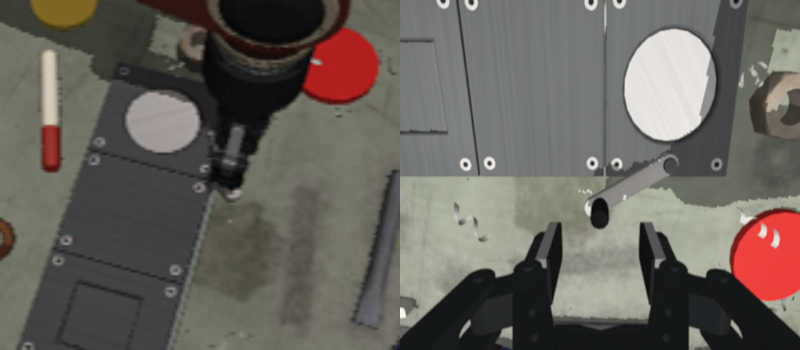

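The knob top is at (279,260) in the wrist image, exactly where predicted, and centred between the fingers. The blank lies flush in the recess.

Request:
apply_moves(
  rows=[-0.0015,-0.001,0.03,0,0,0,-0.0015,-0.001,0.06,0,0,0,-0.0015,-0.001,0.0743,0,0,0,-0.0015,-0.001,0.0743,0,0,0],
)

```text
t: 7.3
tool_pos: [0.5375, 0.2125, 0.1235]
tool_rot: [0.266, -3.127, 0.001]
contact_force: [0.4, -0.0, -0.4]
opening: 0.0469
grip_force: 0.0
```

Request:
apply_moves(
  rows=[0,0,0,0,0,0,0,0,0,0,0,0,0,0,0,0,0,0,0,0,0,0,0,0,0,0,0,0,0,0,0,0,0,0,0,0,0,0,0,0,0,0],
  grip=0.1,
)

```text
t: 8.0
tool_pos: [0.5394, 0.213, 0.1264]
tool_rot: [-0.265, 3.129, 0.001]
contact_force: [-2.5, 1.9, 5.8]
opening: 0.0129
grip_force: 21.4
```

```bash
python3 - <<'E'
from h import *
o=ctrl.get_obs();print(o['tool_pos'],o['opening'])
piv=np.array([.5015,.2612]);a=np.arctan2(*(o['tool_pos'][:2]-piv)[::-1]);print(np.degrees(a),np.hypot(*(o['tool_pos'][:2]-piv)))
R=Ro.from_rotvec(o['tool_rot']).as_matrix()
end=-np.pi+YAW
f=lambda t:np.r_[piv+.062*np.array([np.cos(t),np.sin(t)]),o['tool_pos'][2]]
k0=o['tool_pos']
for t in np.linspace(a,end,17): print(((f(t)-k0)@R/.6).round(4)[:2])
E
```

```text
[0.53943511 0.21295939 0.12637632] 0.012940865098964863
-51.819445695113046 0.06136961402627723
[-0.0005 -0.0009]
[ 0.0116 -0.0065]
[ 0.0244 -0.0105]
[ 0.0375 -0.0128]
[ 0.0508 -0.0134]
[ 0.0642 -0.0123]
[ 0.0772 -0.0095]
[ 0.0898 -0.005 ]
[0.1017 0.0011]
[0.1127 0.0087]
[0.1226 0.0176]
[0.1313 0.0277]
[0.1387 0.0388]
[0.1445 0.0509]
[0.1487 0.0635]
[0.1513 0.0766]
[0.1521 0.0899]
```

Request:
apply_moves(
  rows=[0,0,-0.003,0,0,0,0.0116,-0.0065,-0.003,0,0,0,0.0244,-0.0105,-0.003,0,0,0,0.0375,-0.0128,-0.003,0,0,0,0.0508,-0.0134,-0.003,0,0,0,0.0642,-0.0123,-0.003,0,0,0,0.0772,-0.0095,-0.003,0,0,0,0.0898,-0.005,-0.003,0,0,0,0.0898,-0.005,-0.003,0,0,0],
)

```text
t: 8.9
tool_pos: [0.4867, 0.2029, 0.127]
tool_rot: [-0.263, 3.125, 0.011]
contact_force: [5.0, 13.1, -7.1]
opening: 0.0131
grip_force: 20.0
```

Request:
apply_moves(
  rows=[0.0119,0.009,0,0,0,0,0.0225,0.017,0,0,0,0,0.0325,0.026,0,0,0,0,0.041,0.0357,0,0,0,0,0.048,0.0468,0,0,0,0,0.0535,0.0585,0,0,0,0,0.0575,0.07,0,0,0,0,0.06,0.083,0,0,0,0,0.0605,0.09,0,0,0,0,0.0605,0.09,0,0,0,0],
)

```text
t: 9.9
tool_pos: [0.4399, 0.2476, 0.1267]
tool_rot: [0.266, -3.126, 0.002]
contact_force: [-4.1, -3.0, 3.8]
opening: 0.0128
grip_force: 21.9
```

Request:
apply_moves(
  rows=[0,0.0035,0,0,0,0,0,0.007,0,0,0,0,0,0.009,0,0,0,0,0,0.009,0,0,0,0],
)

```text
t: 10.3
tool_pos: [0.4394, 0.2521, 0.1267]
tool_rot: [0.265, -3.126, 0.005]
contact_force: [-2.9, -5.8, 4.8]
opening: 0.0127
grip_force: 21.8
```

Request:
apply_moves(
  rows=[0,0.0025,0,0,0,0,0,0.005,0,0,0,0,0,0.005,0,0,0,0],
)

```text
t: 10.6
tool_pos: [0.4392, 0.2528, 0.1266]
tool_rot: [0.266, -3.126, 0.016]
contact_force: [-1.3, -16.2, 7.0]
opening: 0.0128
grip_force: 22.4
```

Request:
apply_moves(
  rows=[0,0.005,0,0,0,0,0,0.005,0,0,0,0,0,0,0,0,0,0,0,0,0,0,0,0,0,0,0,0,0,0],
  grip=0.5,
)

```text
t: 11.1
tool_pos: [0.4399, 0.256, 0.127]
tool_rot: [0.265, -3.13, -0.0]
contact_force: [0.4, -0.6, -0.3]
opening: 0.0427
grip_force: 0.0
```

Request:
apply_moves(
  rows=[0,0,-0.04,0,0,0,0,0,-0.1,0,0,0,0,0,-0.18,0,0,0,0,0,-0.25,0,0,0,0,0,-0.25,0,0,0,0,0,-0.25,0,0,0],
)

```text
t: 11.7
tool_pos: [0.4405, 0.2562, 0.2785]
tool_rot: [-0.265, 3.127, 0.002]
contact_force: [-1.1, 0.3, -0.3]
opening: 0.0424
grip_force: 0.0
```

```bash
python3 - <<'E'
from h import *
im,dep,cm,T,o=wrist('w6');print(o['tool_pos'],o['opening'],o['contact_force'])
P=(np.array([[.4404,.2508,.071],[.5015,.2612,.05]])-T[:3,3])@T[:3,:3];uv=P[:,:2]/P[:,2:]*cm['mtx'][0,0]+cm['mtx'][:2,2];print(uv)
E
```

```text
[0.44049342 0.25623147 0.2785005 ] 0.04244233536960365 [-1.05009663  0.26265218 -0.31928885]
[[273.84253021 200.32020657]
 [274.62036153 259.99605979]]
```

View pics/w6.png

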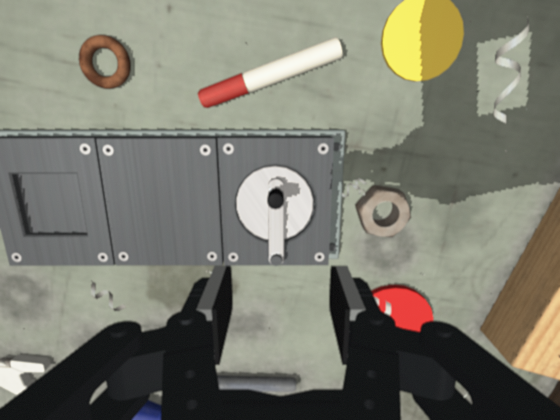

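The keeper lies straight across the flush blank (pivot at (277,258), knob at (276,199)). The pen, ring and nut are undisturbed and the arm is clear.

```bash
python3 -c "
from station import ctrl
print(ctrl.finish_job())"
```

```text
the job is handed in; nothing more can be done
None
```

The job is handed in: the blank sits flush in the round recess, the keeper is swung against its stop over it, and the pen, ring and nut were left untouched, at about 12 s on the robot clock.

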